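# Shut the source shutter and park the detector

### The job

The measurement is over. First push the red shutter fully shut over the opening of the hot source, and only after that push the detector carriage all the way back along its rail, away from the source, against the blue stop. Push with the fingertips only: pinch and lift nothing, do not disturb the loose things standing on the plate, and leave the shutter shut.

Things in the scene. Friction and masses are not known exactly. Their poses are not given: they have to be found in the camera images.
- source_bench: Fixed aluminium plate, 320 (x) x 560 (y) x 12 mm, yaw within 0.3. Origin: its underside, below the optical axis (along its y at x 0, z 112); plate y -230 to 330. Grey source drum, 164 mm across, top z 194, y 110 to 305, its 42 mm opening faces -y. Rail along y at x 0 from y -210 to 70; blue stop at its -y end. Bystanders stand on the plate beside the rail.
- shutter (a joint): Red blade sliding along bench x before the opening. 0 = fully shut, at its end stop; grows to 0.085 m as it opens to bench -x (robot side). Push to bench +x to shut. Friction about 2 N, damping 12 N s/m; stays put. Worked by a red bar over the source, the highest part of the bench: 6 mm thick, 92 mm along bench y, z 205 to 247 mm, a black rubber pad on each broad face.
- shutter_pad_near (a point): Black rubber pad on the -x (robot's) face of the red shutter bar, 86 mm along y, 30 mm high, 6 mm thick. Origin: centre of its outer face, 228 mm above the bench's underside, 9 mm from the bar's middle plane; at bench x = -9 mm, y = 121 mm when shut. Axes as the bench's. Pushing it towards the bench's +x shuts the shutter.
- shutter_pad_far (a point): The same pad on the bar's other (+x) face; origin: centre of its outer face. Squeezing both pads between the fingers counts as pinching.
- detector (a joint): Carriage on the rail. 0 = parked at the blue stop; grows to 0.15 m towards the source. Push to bench -y to park. Friction about 3 N, damping 15 N s/m; stays put. Carries an upright aluminium plate: 110 mm along bench x, 6 mm thick, top z 188 mm, a black rubber pad on each broad face near the top. Steel detector, yellow band, juts 30 mm from the plate to the source, its top at z 138 mm.
- detector_pad_front (a point): Black rubber pad on the face of the detector plate that looks to the source (bench's +y), 104 mm along x, 34 mm high, 6 mm thick. Origin: centre of its outer face, 168 mm above the bench's underside, at bench x = 0, y = -161 mm when parked. Axes as the bench's. Pushing it towards the bench's -y parks the carriage.
- detector_pad_back (a point): The same pad on the plate's other (-y) face; origin: centre of its outer face. Squeezing both pads between the fingers counts as pinching.
- bell_jar: Bystander: loose small glass bell jar on a white foot, 68 mm diameter, 107 mm high. Origin: centre of its underside.
- bottle: Bystander: loose white plastic bottle with a blue cap, 48 mm diameter, 95 mm high. Origin: centre of its underside.
- post_mount: Bystander: loose lens post, black foot of 52 mm diameter, steel post, small black lens ring, 100 mm high. Origin: centre of its underside.
- wrench: Bystander: loose steel wrench, 140 mm long, lying flat on the plate. Origin: underside at mid-length.

How it is judged:
On the way, in this order (a step that is already met when the one before it is completed fails the run):
1. the shutter is fully shut while the detector carriage still stands off its stop (value of joint shutter below 0.004 m and value of joint detector above 0.045 m), for 0.2 s.
2. the detector carriage is parked against the blue stop, the shutter shut (value of joint detector below 0.004 m and value of joint shutter below 0.005 m), for 0.2 s.
At the end, for the whole second after the job is handed in: The shutter is within 5 mm of fully shut, the detector carriage within 5 mm of its parked place at the blue stop, and the bell jar, bottle, post mount and wrench stand at rest within 20 mm of where they were, the first three upright (value of joint each of shutter, detector below 0.005 m and distance of each of bell_jar, bottle, post_mount, wrench from where it was at the start of the episode below 0.02 m and angle between each of bell_jar, bottle, post_mount's own z axis and vertical below 0.2 rad and linear speed of each of bell_jar, bottle, post_mount, wrench below 0.02 m/s); the robot touches nothing.
It fails at once if the detector carriage is moved more than 12 mm while the shutter is not shut (distance of detector_pad_front from where it was at the start of the episode above 0.012 m and value of joint shutter above 0.008 m).
It fails at once if the shutter bar is pinched between the fingers (both pads loaded) (contact force between each of shutter_c3, shutter_c4 and the fingers above 1.5 N).
It fails at once if the detector plate is pinched between the fingers (both pads loaded) (contact force between each of detector_c0, detector_c1 and the fingers above 1.5 N).
It fails at once if a bystander is lifted, knocked over or moved more than 25 mm (distance of any of bell_jar, bottle, post_mount, wrench from where it was at the start of the episode above 0.025 m or angle between any of bell_jar, bottle, post_mount's own z axis and vertical above 0.4 rad).
It also fails if it takes over 50 s, if anything falls off the work surface, if the arm or the gripper's body presses on something with over 40 N, if the wrist force passes 120 N, or if a joint passes its speed limit or range.

### The arm

A 6-joint arm with a two-finger parallel gripper is mounted at the origin on the work surface. World frame = base frame: x ahead of the robot, y to its left, z up, the work surface at z = 0. Lengths are in m, angles in rad, forces in N, time in s.
With the tool pointing down it reaches from about 0.35 to 0.875 m from the base axis. Payload 4.2 kg.
Tool frame: the origin (TCP) lies midway between the tips of the shut fingers; the grasp point (between the pads) lies 19 mm behind it; z points along the fingers, y is the line along which they close (so a half turn about z gives the same grasp; the last joint's range is limited). The gripper opens to 87 mm and grips with 3 to 60 N. Pads are 19 mm wide; open, the fingers measure 117 mm over their backs; the gripper's body (75 mm by 190 mm) begins 51 mm behind the grasp point.
Start: joints at [1.605, 0.385, 0.008, 0, -1.194, -0.259], TCP at [0.139, 0.609, 0.223] pointing down, gripper open.
Joint ranges: [-3.14, 3.14], [-1.21, 2.06], [-1.07, 1.41], [-3.16, 2.05], [-2.99, -0.16], [-3.1, 3.1]. Speed limits (rad/s): [2.79, 2.79, 3.14, 3.14, 3.14, 3.14].

### API

Orientations are given as a 3x3 rotation matrix whose columns are the frame's x, y, z axes.
In Python, from station import robot, cams gives the robot as it stands.
- The arm moves only by the tool move_arm, never from a script. Its argument "series" is text: rows parted by semicolons, each of 5 numbers parted by spaces: the opening, from 0 (shut) to 1 (fully open), then the shift along the tool's x, y, z in units of 0.1 m (1.0 is 0.1 m), then the turn about the tool's z in units of pi rad (1.0 is pi rad). A call has 1 to 10 rows; each row is the pose to reach, as a shift and turn from the pose commanded when the call began, along the tool's axes at that moment, turning the shorter way round; what a row does not reach only later rows make up. A row lasts 1/10 s, in which the tool goes at most 50 mm and 8.59 degrees, less where a joint would pass 70% of its speed; a pose out of reach is approached as far as the arm can. A call with a number of a shift or a turn outside -1 to 1 is refused whole. A call with a gripper value outside its range is refused whole. The fingers move at their own pace and stop on an object; "force" is the grip in N (left out, the last holds). Time passes only in rows, so rows that repeat a pose let the fingers close. It gives the time, the measured TCP pose, the force, the opening and the grip force at its end, in the units of the state.
- robot.observe(): the state, without advancing time (a new reading comes with each control period).
- cams.capture(name): name is "side" or "top" or "wrist"; returns the picture (400x640x3 uint8, blue, green, red); there is no depth.
- cams.camera_params(name): a dict with "camera_matrix" (3x3 intrinsics, pixels), "distortion" ([k1, k2, p1, p2, k3] as OpenCV has them; the pictures are not rectified), "pose" (4x4, takes a point from camera to world coordinates). Camera axes: x right, y up, looking along -z (the intrinsics and any distortion apply to the point x, -y, -z); pixel columns grow to the right and rows downward; lengths in m; the calibration is good to about 2 mm. A picture is of the moment at which its call begins: read the wrist's pose just before it. camera_params takes no time and is no camera call; for the wrist camera it gives the pose at the moment of the call.
- robot.hand_in(): hands the job in; it is judged then, once.
The state is a dict: "clock": time; "joints": joint angles; "joint_vel": joint speeds; "joint_torque": joint torques, N m; "tool_pos": TCP position; "eef_rot": TCP orientation; "force": force on the tool from outside, world axes, zero at the start; "moment": the same for the moment, N m; "grip_width": opening from 0.0 (shut) to 1.0 (fully open); "gripper_force": force on a finger pad.
Only numpy, scipy, OpenCV 4.12 (cv2) and the standard library are available. Lean on these libraries where they do the work, as an engineer would, in place of code of your own. Each camera call takes 0.05 s, during which the arm holds its last target. There are 200 camera calls.

## Working session

There is one attempt and no reset: what is moved stays moved. The work goes in short steps, Python scripts to look and compute and a tool call to move; the robot and the scene stay as the last step left them, time stands still between calls to the robot, and variables do not carry over. Pictures are saved under pics/ and viewed, at most 10 in all, crops included, and the job is handed in when it is done.

Besides the shell and the picture viewer there is one more tool, called after "Call:" as name(argument=value, ...) on one line, values as JSON. move_arm: Moves the arm, as the interface text tells. Its arguments: {"type":"object","properties":{"series":{"type":"string"},"force":{"type":"number"}},"required":["series"]}

```bash
mkdir -p pics; python3 - <<'E'
from station import robot, cams
import cv2,numpy as np
s=robot.observe(); print(s['clock'],s['tool_pos'],np.round(s['eef_rot'],3).tolist())
for n in ('side','top'):
    p=cams.camera_params(n); print(n,np.round(p['camera_matrix'],1).tolist(),p['distortion'],np.round(p['pose'],3).tolist())
    cv2.imwrite(f'pics/{n}0.png',cams.capture(n))
E
```

```text
0.0 [0.13916725 0.60867507 0.22147144] [[0.975, -0.223, -0.0], [-0.223, -0.975, -0.002], [0.0, 0.002, -1.0]]
side [[414.5, 0.0, 317.3], [0.0, 414.5, 195.8], [0.0, 0.0, 1.0]] [-0.07082277  0.          0.          0.          0.        ] [[0.785, 0.404, -0.47, 0.183], [-0.619, 0.529, -0.58, -0.494], [0.014, 0.746, 0.665, 0.703], [0.0, 0.0, 0.0, 1.0]]
top [[476.8, 0.0, 325.0], [0.0, 476.8, 197.2], [0.0, 0.0, 1.0]] [-0.0348618  0.         0.         0.         0.       ] [[-0.012, 0.986, -0.165, 0.424], [-1.0, -0.013, -0.005, -0.028], [-0.007, 0.165, 0.986, 1.053], [0.0, 0.0, 0.0, 1.0]]
```

View pics/side0.png

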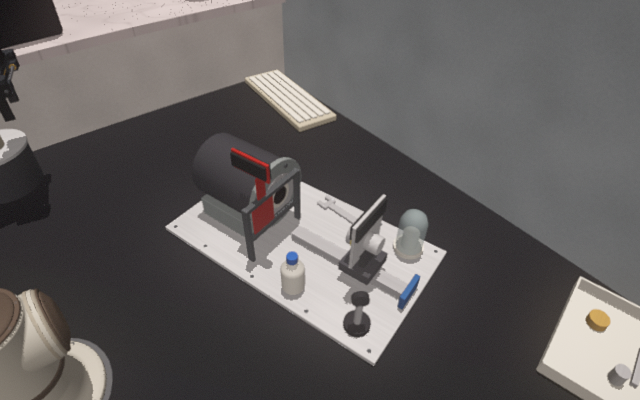

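View pics/top0.png

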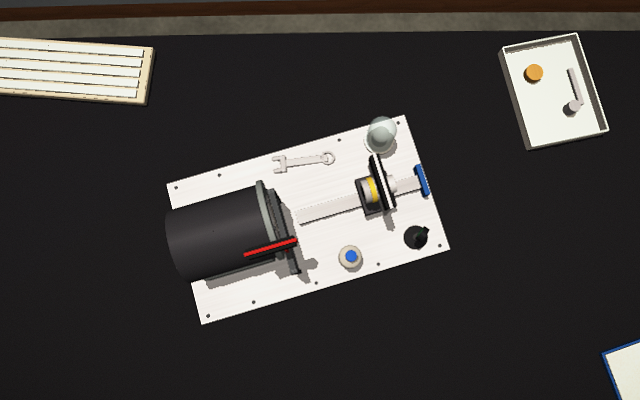

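The side view shows the red bar at about (250,165), the detector plate at (368,225), the blue stop at (409,291), the bottle at (292,275), the post at (358,315) and the bell jar at (410,235). In the top view, the plate corners are about (167,183), (404,115), (449,249) and (202,324). The bar runs from (244,254) to (297,239), and the detector plate from (370,155) to (393,209).

```bash
cat > h.py <<'E'
import cv2,numpy as np
from station import robot,cams
def ray(n,px):
    p=cams.camera_params(n); P=np.array(p['pose']); 
    u=cv2.undistortPoints(np.array(px,float).reshape(-1,1,2),np.array(p['camera_matrix']),np.array(p['distortion']))[:,0]
    return P[:3,3],np.c_[u[:,0],-u[:,1],-np.ones(len(u))]@P[:3,:3].T
def onz(n,px,z):
    o,d=ray(n,px); return o+d*((z-o[2])/d[:,2])[:,None]
def tri(p1,p2,n1='top',n2='side'):
    o1,d1=ray(n1,p1);o2,d2=ray(n2,p2);out=[]
    for a,b in zip(d1,d2):
        t=np.linalg.lstsq(np.c_[a,-b],o2-o1,rcond=None)[0]
        x,y=o1+a*t[0],o2+b*t[1]; out.append(np.r_[(x+y)/2,np.linalg.norm(x-y)])
    return np.array(out)
def red(im):
    h=cv2.cvtColor(im,cv2.COLOR_BGR2HSV); return (((h[...,0]<8)|(h[...,0]>172))&(h[...,1]>150)&(h[...,2]>70)).astype(np.uint8)
E
python3 - <<'E'
from h import *
T=cv2.imread('pics/top0.png');S=cv2.imread('pics/side0.png')
c=onz('top',[(167,183),(404,115),(449,249),(202,324)],.012); print(c.round(3)) # (+x+y),(+x-y),(-x-y),(-x+y)
cs=onz('side',[(166,228),(375,363),(446,251)],.012); print('side',cs.round(3))
print('sizes',[np.linalg.norm(c[i]-c[(i+1)%4]).round(3) for i in range(4)])
ey=(c[0]-c[1]+c[3]-c[2])[:2]; ey/=np.linalg.norm(ey); ex=np.array([ey[1],-ey[0]]); yaw=np.arctan2(-ey[0],ey[1])
o=c[:,:2].mean(0)-.05*ey; print('yaw',yaw,'origin',o)
B=lambda p:np.c_[(p[:,:2]-o)@ex,(p[:,:2]-o)@ey,p[:,2:]].round(4)
for n,im in(('top',T),('side',S)):
    m=red(im); k=cv2.findContours(m,0,2)[0]
    for q in k:
        if cv2.contourArea(q)>20: print(n,cv2.contourArea(q),cv2.boxPoints(cv2.minAreaRect(q)).round(1).tolist())
print('bar',B(tri([(244,254.5),(297,240)],[(232,150),(270,167)])), B(onz('top',[(244,254.5),(297,240)],.247)))
print('det@.188',B(onz('top',[(371,155),(394,209)],.188)),'post,bottle,jar',B(onz('top',[(417,237),(351,257),(381,133)],.095)))
for i,(im,r) in enumerate(((T,(340,100,120,160)),(S,(320,180,140,160)))):
    x,y,w,h=r; cv2.imwrite(f'pics/c{i}.png',cv2.resize(im[y:y+h,x:x+w],None,fx=3,fy=3))
cv2.imwrite('pics/c.png',np.hstack([cv2.resize(cv2.imread(f'pics/c{i}.png'),(400,int(400*(160/120 if i==0 else 160/140))))[:450] for i in (0,1)]))
E
```

```text
[[ 0.635  0.33   0.012]
 [ 0.786 -0.206  0.012]
 [ 0.48  -0.292  0.012]
 [ 0.327  0.242  0.012]]
side [[ 0.324  0.233  0.012]
 [ 0.48  -0.297  0.012]
 [ 0.784 -0.208  0.012]]
sizes [np.float64(0.556), np.float64(0.317), np.float64(0.555), np.float64(0.32)]
yaw 0.27684780315449786 origin [ 0.5707848  -0.02970731]
top 180.5 [[242.5, 252.39999389648438], [295.29998779296875, 236.60000610351562], [296.5, 240.6999969482422], [243.6999969482422, 256.5]]
side 315.0 [[246.89999389648438, 216.89999389648438], [270.3999938964844, 196.39999389648438], [281.5, 209.0], [258.0, 229.5]]
side 126.5 [[254.60000610351562, 178.1999969482422], [263.3999938964844, 177.10000610351562], [266.0, 198.10000610351562], [257.29998779296875, 199.1999969482422]]
side 154.5 [[230.5, 149.60000610351562], [239.89999389648438, 139.3000030517578], [276.6000061035156, 172.6999969482422], [267.1000061035156, 183.0]]
bar [[-0.0643  0.1681  0.2387  0.0003]
 [-0.0651  0.0733  0.2416  0.0035]] [[-0.0649  0.1667  0.247 ]
 [-0.0669  0.0744  0.247 ]]
det@.188 [[ 0.0514 -0.0993  0.188 ]
 [-0.0577 -0.1091  0.188 ]] post,bottle,jar [[-0.116  -0.1522  0.095 ]
 [-0.1163 -0.0134  0.095 ]
 [ 0.1112 -0.1486  0.095 ]]
```

View pics/c.png

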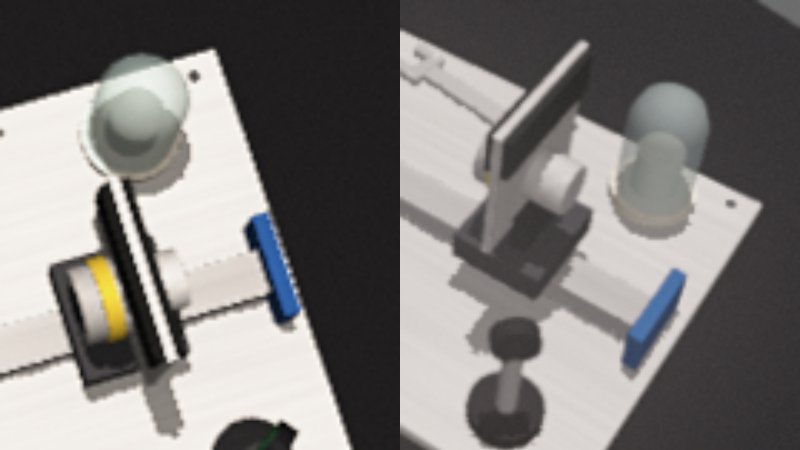

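Call:
move_arm(series="0 0 0 -0.4 -0.08;0 0 0 -0.8 -0.16;0 0 0 -0.8 -0.16;0 0 0 -0.8 -0.16;0 0 0 -0.8 -0.16;0 0 0 -0.8 -0.16", force=20)

```text
clock: 0.7
tool_pos: [0.1393, 0.609, 0.3019]
eef_rot: [[0.962, 0.273, -0.0], [0.273, -0.962, -0.001], [-0.0, 0.001, -1.0]]
force: [-0.0, -0.7, 0.3]
grip_width: 0.542
gripper_force: 0.0
```

Call:
move_arm(series="0 0.2 0.33 0 0;0 0.4 0.66 0 0;0 0.6 1 0 0")

```text
clock: 1.0
tool_pos: [0.225, 0.5286, 0.3019]
eef_rot: [[0.962, 0.274, -0.0], [0.274, -0.962, -0.001], [-0.0, 0.001, -1.0]]
force: [0.1, -0.2, 0.3]
grip_width: 0.26
gripper_force: 0.0
```

Call:
move_arm(series="0 0.2 0.33 0 0;0 0.4 0.66 0 0;0 0.6 1 0 0")

```text
clock: 1.3
tool_pos: [0.3104, 0.4486, 0.3022]
eef_rot: [[0.962, 0.274, -0.0], [0.274, -0.962, -0.001], [-0.0, 0.001, -1.0]]
force: [0.3, -0.5, -0.2]
grip_width: 0.026
gripper_force: 0.0
```

Call:
move_arm(series="0 0 0.33 0 0;0 0 0.66 0 0;0 0 1 0 0")

```text
clock: 1.6
tool_pos: [0.3373, 0.3522, 0.3021]
eef_rot: [[0.962, 0.273, -0.0], [0.273, -0.962, -0.001], [-0.001, 0.001, -1.0]]
force: [0.6, 0.4, 1.8]
grip_width: 0.005
gripper_force: 0.0
```

Call:
move_arm(series="0 0 0.33 0 0;0 0 0.66 0 0;0 0 1 0 0;0 0 1 0 0")

```text
clock: 2.0
tool_pos: [0.3646, 0.2545, 0.3027]
eef_rot: [[0.963, 0.27, -0.0], [0.27, -0.963, -0.001], [-0.0, 0.001, -1.0]]
force: [-0.1, 0.3, 0.0]
grip_width: 0.004
gripper_force: 0.0
```

Call:
move_arm(series="0 0 0.33 0 0;0 0 0.66 0 0;0 0 1 0 0")

```text
clock: 2.3
tool_pos: [0.3919, 0.1607, 0.3023]
eef_rot: [[0.962, 0.275, -0.0], [0.275, -0.962, -0.0], [-0.0, 0.0, -1.0]]
force: [0.9, -0.7, 1.2]
grip_width: 0.007
gripper_force: 0.0
```

Call:
move_arm(series="0 0 0.33 0 0;0 0 0.66 0 0;0 0 1 0 0;0 0 1 0.4 0;0 0 1 0.76 0;0 0 1 0.76 0;0 0 1 0.76 0")

```text
clock: 3.0
tool_pos: [0.4199, 0.0654, 0.2272]
eef_rot: [[0.962, 0.275, 0.0], [0.275, -0.962, -0.001], [-0.0, 0.001, -1.0]]
force: [-0.5, -0.7, 0.5]
grip_width: 0.006
gripper_force: 0.0
```

```bash
python3 - <<'E'
from h import *
s=robot.observe(); print(s['tool_pos'],s['joints'])
a=cams.capture('side')[80:300,130:450];b=cams.capture('wrist'); cv2.imwrite('pics/s1.png',np.vstack([cv2.resize(a,(480,330)),cv2.resize(b,(480,270))]))
E
```

```text
[0.4198716  0.06540061 0.22715648] [ 5.40919142e-01  3.17879456e-02 -4.40194962e-01  1.23948868e-03
 -1.09921415e+00  1.30764834e+00]
```

View pics/s1.png

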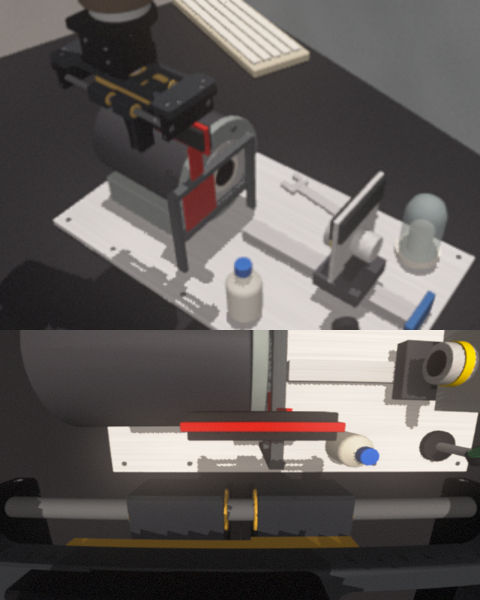

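The fingers are shut on the robot side of the bar, near its middle and level with the near pad. I'll push slowly towards bench +x.

Call:
move_arm(series="0 0.15 0.08 0 0;0 0.25 0.08 0 0;0 0.35 0.08 0 0;0 0.42 0.08 0 0;0 0.5 0.08 0 0;0 0.57 0.08 0 0;0 0.64 0.08 0 0;0 0.71 0.08 0 0;0 0.78 0.08 0 0;0 0.85 0.08 0 0")

```text
clock: 4.1
tool_pos: [0.5037, 0.0811, 0.2265]
eef_rot: [[0.962, 0.274, -0.0], [0.274, -0.962, 0.0], [-0.0, -0.0, -1.0]]
force: [-3.3, 0.7, 1.5]
grip_width: 0.002
gripper_force: 1.4
```

Call:
move_arm(series="0 0.03 0 0 0;0 0.06 0 0 0;0 0.09 0 0 0;0 0.11 0 0 0;0 0.13 0 0 0")

```text
clock: 4.6
tool_pos: [0.5157, 0.0844, 0.2264]
eef_rot: [[0.962, 0.274, -0.0], [0.274, -0.962, 0.0], [-0.0, -0.0, -1.0]]
force: [-2.1, 0.2, 0.1]
grip_width: 0.005
gripper_force: 1.1
```

Call:
move_arm(series="0 0.02 0 0 0;0 0.04 0 0 0;0 0.04 0 0 0")

```text
clock: 4.9
tool_pos: [0.5166, 0.0846, 0.2264]
eef_rot: [[0.962, 0.274, -0.007], [0.274, -0.962, -0.002], [-0.007, 0.0, -1.0]]
force: [-10.5, 0.9, 6.0]
grip_width: 0.003
gripper_force: 4.9
```

Call:
move_arm(series="0 0.01 0 0 0;0 0.02 0 0 0;0 0.02 0 0 0")

```text
clock: 5.2
tool_pos: [0.5167, 0.0846, 0.2264]
eef_rot: [[0.962, 0.274, -0.011], [0.274, -0.962, -0.003], [-0.011, 0.0, -1.0]]
force: [-14.9, 0.1, 8.8]
grip_width: 0.001
gripper_force: 7.2
```

Force rises with no more movement, so the shutter is on its end stop. Next: retreat and check.

Call:
move_arm(series="0 -0.2 0 0 0;0 -0.4 0 0 0;0 -0.4 0 -0.4 0;0 -0.4 0 -0.8 0;0 -0.4 0 -0.8 0")

```text
clock: 5.7
tool_pos: [0.4868, 0.0758, 0.3131]
eef_rot: [[0.961, 0.275, 0.015], [0.275, -0.961, 0.004], [0.015, 0.0, -1.0]]
force: [-0.7, 0.9, 0.1]
grip_width: 0.001
gripper_force: 0.0
```

Call:
move_arm(series="0 0 0.33 0 0;0 0 0.66 0 0;0 0 1 0 0")

```text
clock: 6.0
tool_pos: [0.5115, -0.0219, 0.3068]
eef_rot: [[0.961, 0.275, 0.003], [0.275, -0.961, 0.0], [0.003, 0.0, -1.0]]
force: [1.0, -0.5, 0.1]
grip_width: 0.003
gripper_force: 0.0
```

Call:
move_arm(series="0 0.2 0.3 0 0;0 0.4 0.5 0 0;0 0.5 0.7 0 0;0 0.5 0.7 0 0;0 0.5 0.7 0 0")

```text
clock: 6.5
tool_pos: [0.5781, -0.075, 0.3059]
eef_rot: [[0.962, 0.273, -0.0], [0.273, -0.962, -0.0], [-0.0, 0.0, -1.0]]
force: [-0.8, 0.3, 0.3]
grip_width: 0.002
gripper_force: 0.0
```

```bash
python3 - <<'E'
from h import *
s=robot.observe(); t=s['tool_pos']; d=t[:2]-np.array([.5708,-.0297]); c,q=np.cos(.277),np.sin(.277); print(t,'bench',d@[c,q],d@[-q,c])
a=cams.capture('side')[80:300,130:450];b=cams.capture('wrist'); cv2.imwrite('pics/s2.png',np.vstack([cv2.resize(a,(480,330)),cv2.resize(b,(480,270))]))
cv2.imwrite('pics/w2.png',b)
E
```

```text
[ 0.57811969 -0.07501494  0.30587677] bench -0.005351672525491314 -0.04558926480137341
```

View pics/s2.png

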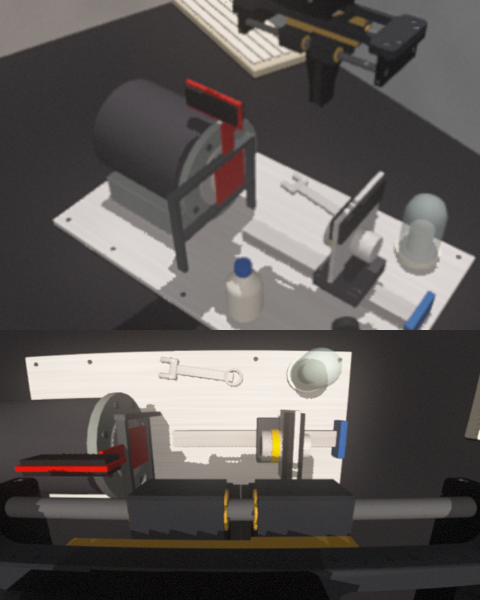

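The shutter is shut: the red blade covers the opening. The plate top is at wrist pixel (388,115–222). The fingers stand above the rail on the source side of it.

```bash
python3 - <<'E'
from h import *
o=np.array([.5708,-.0297]);c,q=np.cos(.277),np.sin(.277)
B=lambda p:np.c_[(p[:,:2]-o)@[c,q],(p[:,:2]-o)@[-q,c],p[:,2:]].round(4)
print(B(tri([(370,156.4),(386.5,211)],[(377,120),(373,219)],'top','wrist')))
print('pad top .185 wrist',B(onz('wrist',[(377,120),(373,219)],.185)),'top',B(onz('top',[(370,156.4),(386.5,211)],.185)))
E
```

```text
[[ 0.0531 -0.0957  0.1705  0.0074]
 [-0.0506 -0.103   0.118   0.0055]]
pad top .185 wrist [[ 0.0534 -0.0896  0.185 ]
 [-0.0295 -0.0895  0.185 ]] top [[ 0.05   -0.0972  0.185 ]
 [-0.057  -0.0953  0.185 ]]
```

Call:
move_arm(series="0 0.05 0 0.4 0;0 0.05 0 0.8 0;0 0.05 0 0.9 0;0 0.05 0 0.9 0")

```text
clock: 7.0
tool_pos: [0.5817, -0.073, 0.2158]
eef_rot: [[0.961, 0.275, -0.003], [0.275, -0.961, -0.001], [-0.003, 0.0, -1.0]]
force: [0.9, 0.8, -0.1]
grip_width: 0.01
gripper_force: 0.0
```

Call:
move_arm(series="0 0 0 0.25 0;0 0 0 0.49 0;0 0 0 0.49 0")

```text
clock: 7.3
tool_pos: [0.5818, -0.0731, 0.1671]
eef_rot: [[0.962, 0.275, -0.002], [0.275, -0.962, -0.0], [-0.002, -0.0, -1.0]]
force: [0.2, 0.3, -0.3]
grip_width: 0.006
gripper_force: 0.0
```

Call:
move_arm(series="0 0 0.1 0 0;0 0 0.2 0 0;0 0 0.28 0 0;0 0 0.36 0 0;0 0 0.44 0 0;0 0 0.52 0 0;0 0 0.6 0 0;0 0 0.68 0 0;0 0 0.76 0 0;0 0 0.84 0 0")

```text
clock: 8.3
tool_pos: [0.6059, -0.1545, 0.1676]
eef_rot: [[0.962, 0.275, 0.0], [0.275, -0.962, 0.0], [0.0, -0.0, -1.0]]
force: [-1.1, 3.9, 2.4]
grip_width: 0.004
gripper_force: 2.1
```

Call:
move_arm(series="0 0 0.03 0 0;0 0 0.06 0 0;0 0 0.09 0 0;0 0 0.11 0 0;0 0 0.11 0 0")

```text
clock: 8.8
tool_pos: [0.6087, -0.1651, 0.1673]
eef_rot: [[0.962, 0.274, 0.0], [0.274, -0.962, -0.0], [-0.0, 0.0, -1.0]]
force: [-0.2, 0.9, 0.6]
grip_width: 0.007
gripper_force: 0.5
```

Call:
move_arm(series="0 0 0.02 0 0;0 0 0.04 0 0;0 0 0.06 0 0;0 0 0.06 0 0")

```text
clock: 9.2
tool_pos: [0.6103, -0.1707, 0.1674]
eef_rot: [[0.962, 0.274, -0.0], [0.274, -0.962, -0.0], [-0.0, 0.0, -1.0]]
force: [0.1, 2.5, 0.1]
grip_width: 0.004
gripper_force: 1.1
```

Call:
move_arm(series="0 0 0.02 0 0;0 0 0.04 0 0;0 0 0.04 0 0")

```text
clock: 9.5
tool_pos: [0.6114, -0.1746, 0.1674]
eef_rot: [[0.962, 0.274, -0.0], [0.274, -0.962, -0.0], [-0.0, 0.0, -1.0]]
force: [0.3, 2.1, -1.0]
grip_width: 0.002
gripper_force: 1.0
```

Call:
move_arm(series="0 0 0.02 0 0;0 0 0.04 0 0;0 0 0.04 0 0")

```text
clock: 9.8
tool_pos: [0.6118, -0.1762, 0.1674]
eef_rot: [[0.962, 0.274, -0.002], [0.274, -0.962, 0.003], [-0.001, -0.004, -1.0]]
force: [-1.4, 10.3, 1.9]
grip_width: 0.004
gripper_force: 5.0
```

Call:
move_arm(series="0 0 0.02 0 0;0 0 0.03 0 0;0 0 0.03 0 0")

```text
clock: 10.1
tool_pos: [0.6118, -0.1763, 0.1674]
eef_rot: [[0.961, 0.275, -0.003], [0.275, -0.961, 0.007], [-0.001, -0.008, -1.0]]
force: [-4.4, 18.8, 5.8]
grip_width: 0.004
gripper_force: 9.6
```

The carriage is on its stop. I'll retreat and look.

Call:
move_arm(series="0 0 -0.2 0 0;0 0 -0.35 0 0;0 0 -0.35 -0.4 0;0 0 -0.35 -0.8 0;0 0 -0.35 -1 0;0 0 -0.35 -1 0;0 0 -0.35 -1 0")

```text
clock: 10.8
tool_pos: [0.6032, -0.1477, 0.2674]
eef_rot: [[0.962, 0.274, -0.0], [0.274, -0.962, -0.0], [-0.0, 0.0, -1.0]]
force: [0.3, -0.6, 0.1]
grip_width: 0.003
gripper_force: 0.0
```

```bash
python3 - <<'E'
from h import *
s=robot.observe(); print(s['tool_pos'],s['force'])
a=cams.capture('side')[100:380,150:460];b=cams.capture('wrist'); cv2.imwrite('pics/s3.png',np.vstack([cv2.resize(a,(400,330)),cv2.resize(b,(400,250))]))
E
```

```text
[ 0.60315186 -0.14769865  0.267428  ] [ 0.34216731 -0.59335305  0.10747022]
```

View pics/s3.png

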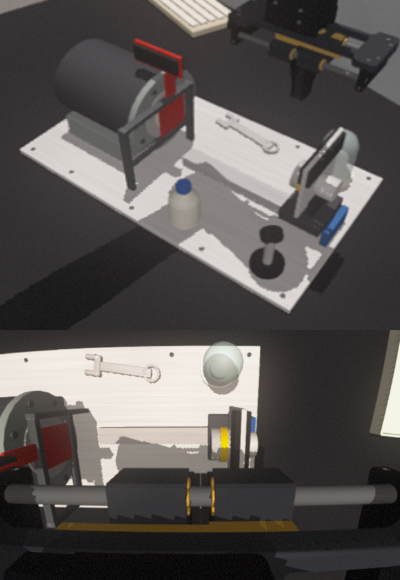

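The carriage is against the blue stop, the shutter is shut, all bystanders are standing in place, and the gripper is clear.

```bash
python3 -c "
from station import robot
print(robot.hand_in())"
```

```text
the job is handed in; nothing more can be done
None
```

The shutter was pushed shut first, then the detector carriage was pushed back against the blue stop; the last pictures show the bystanders undisturbed and the gripper clear, and the job is handed in (no verdict was returned).

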